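# Press home the loose jar lids of a reagent dosing unit and shut its splash door

### The job

The splash door of the reagent dosing unit has been left ajar, and some lids on its slanted jars are not pushed on properly. Pull the door right down, press every lid that stands up along its jar's slanted axis until it is fully home, then push the door up until it is fully shut. Leave everything else where it stands.

Things in the scene. Friction and masses are not known exactly. Their poses are not given: they have to be found in the camera images.
- unit: Reagent dosing unit, white and grey, 340 mm wide, 275 mm deep, fixed to the bench. Origin: on the bench under its middle; x to its back, y to its left seen from the robot, z up; its front (-x) faces the robot. Three slanted jars stand in its open bay at y = -95, 0, 95 mm; tops of home lids at x -75, z 175 mm. Front panel 89 mm high, end cheeks 130, pump housing behind the jars 160 mm.
- rail_front (a point): Middle of the lower front edge of the steel manifold rail, a fixed bar 22 mm deep and 25 mm high that runs across the whole unit above the lids (at x = -78 mm, z = 265 mm of the unit). It is in the way of a hand held upright: come to the lids from the front, tilted like the jars.
- door (a joint): Splash door across the unit's front, clear plastic with a grey rim, hinged along its bottom edge. Angle in rad: 0 = shut (upright, against its stop), 1.2 = right down (leaning out towards the robot, 69 degrees from upright). A stiff hinge: it stays where it is left; it moves with about 0.05 to 0.3 N m.
- door_edge (a point): Middle of the door's top edge. The door is 310 mm wide, 130 mm from hinge line to this edge; its top rim is 10 mm thick (5 either side of this point) and 16 mm deep, the pane below 5 mm thick. Here z points from hinge to edge, y along the edge, -x out of the outer face. Moves with the door; 220 mm above the bench when shut.
- door_hinge (a point): Middle of the door's hinge line, at the unit's front (x = -136 mm of the unit), 90 mm above the bench.
- lid_a (a joint): How far the lid of jar a stands up from home, along the jar's slanted axis, in m: 0 = fully home, skirt on the jar's shoulder; 0.018 at most (a band of the jar's neck then shows). It slides on stiffly: about 7 N along the axis moves it, it stays where it is left, and stops firmly at home.
- lid_a_top (a point): Centre of the top of jar a's push-on lid: white, round, flat, 84 mm across, 24 mm thick. The jar, 76 mm across, is one of three in a row (pitch 95 mm) and may be the left, middle or right one. z here is the jar's axis, out through the lid: jars are slanted 35 degrees from vertical, tops leaning towards the unit's front. The point moves with the lid.
- lid_b (a joint): How far the lid of jar b stands up from home, along the jar's slanted axis, in m: 0 = fully home, skirt on the jar's shoulder; 0.018 at most (a band of the jar's neck then shows). It slides on stiffly: about 7 N along the axis moves it, it stays where it is left, and stops firmly at home.
- lid_b_top (a point): Centre of the top of jar b's push-on lid: white, round, flat, 84 mm across, 24 mm thick. The jar, 76 mm across, is one of three in a row (pitch 95 mm) and may be the left, middle or right one. z here is the jar's axis, out through the lid: jars are slanted 35 degrees from vertical, tops leaning towards the unit's front. The point moves with the lid.
- lid_c (a joint): How far the lid of jar c stands up from home, along the jar's slanted axis, in m: 0 = fully home, skirt on the jar's shoulder; 0.018 at most (a band of the jar's neck then shows). It slides on stiffly: about 7 N along the axis moves it, it stays where it is left, and stops firmly at home.
- lid_c_top (a point): Centre of the top of jar c's push-on lid: white, round, flat, 84 mm across, 24 mm thick. The jar, 76 mm across, is one of three in a row (pitch 95 mm) and may be the left, middle or right one. z here is the jar's axis, out through the lid: jars are slanted 35 degrees from vertical, tops leaning towards the unit's front. The point moves with the lid.
- wash_bottle: Wash bottle, 74 mm across, 195 mm high with its bent spout (reaching 58 mm out along y), left of the unit. Loose bystander; origin under its middle.
- beaker: White beaker, 72 mm across, 85 mm high, left in front of the unit. Loose bystander; origin under its middle.
- capped_tubes: White rack 85 x 125 mm with six blue-capped tubes, 118 mm high, right of the unit. Loose bystander; origin under its middle.
- acid_bottle: Squat bottle with a blue cap, 64 mm across, 120 mm high, right in front of the unit. Loose bystander; origin under its middle.
- brush: Brush with a wooden handle lying on the bench between robot and unit, under 40 mm high. Loose bystander; its length along its x.
- dish: White ceramic dish, 100 mm across, 18 mm high, on the left. Loose bystander; origin under its middle.
- weigh_tin: Small metal tin, 50 mm across, 30 mm high, on the right in front of the unit. Loose bystander; origin under its middle.

How it is judged (in metres and radians):
On the way, in this order (a step that is already met when the one before it is completed fails the run):
1. the splash door is pulled right down (value of joint door above 1.08 rad), for 0.2 s.
2. with the door down, all three lids are fully home (value of joint each of lid_a, lid_b, lid_c below 0.0025 m and value of joint door above 0.7 rad), for 0.2 s.
At the end, for the whole second after the job is handed in: All three lids are home (each within 2.5 mm of its stop) and the splash door is shut (within 0.07 rad of upright) and at rest (value of joint each of lid_a, lid_b, lid_c below 0.0025 m and value of joint door below 0.07 rad and velocity of joint door between -0.05 and 0.05 rad/s); the robot touches nothing.
It fails at once if a bystander is pushed or knocked from its place (by more than 30 mm) (distance of any of wash_bottle, beaker, capped_tubes, acid_bottle, brush, dish, weigh_tin from where it was at the start of the episode above 0.03 m).
It also fails if it takes over 67 s, if anything falls off the work surface, if the arm or the gripper's body presses on something with over 40 N, if the wrist force passes 120 N, or if a joint passes its speed limit or range.

### The arm

A 6-joint arm with a two-finger parallel gripper is mounted at the origin on the work surface. World frame = base frame: x ahead of the robot, y to its left, z up, the work surface at z = 0. Lengths are in m, angles in degrees, forces in N, time in s.
With the tool pointing down it reaches from about 0.375 to 0.9 m from the base axis. Payload 3.1 kg.
Tool frame: the origin (TCP) lies on the centre line of the jaws, within the pads' length; the fingertips stand 25 mm ahead of it and the grasp point (between the pads) lies 6 mm ahead of it; y points along the fingers, x is the direction in which the jaws open and shut, and the axes are right-handed (so a half turn about y gives the same grasp; the last joint's range is limited). The gripper opens to 87 mm and grips with 3 to 60 N. Pads are 19 mm wide; open, the fingers measure 117 mm over their backs; the gripper's body (75 mm by 190 mm) begins 51 mm behind the grasp point.
Start: joints at [-81.102, 30.224, 82.088, -0, 67.689, -10.227], TCP at [0.205, -0.59, 0.213] pointing down, gripper open.
Joint ranges: [-176.69, 176.69], [-43.24, 126.21], [12.49, 139.97], [-82, 262], [0, 151.66], [-163.58, 163.58]. Speed limits (degrees/s): [159.86, 159.86, 180, 180, 180, 180].

### API

Orientations are given as a 3x3 rotation matrix whose columns are the frame's x, y, z axes.
In Python, from rig import * gives the robot as it stands.
- The arm moves only by the tool play_rows, never from a script. Its argument "commands" is a list of rows, each a list of 2 entries, a list of its own where there are three numbers: the shift along the world's x, y, z in m, then the turn, a rotation vector about the world's x, y, z in rad. A call has 1 to 10 rows; each row is the pose to reach, as a shift and turn from the pose commanded when the call began; what a row does not reach only later rows make up. A row lasts 1/8 s, in which the tool goes at most 62.5 mm and 10.7 degrees, less where a joint would pass 70% of its speed; a pose out of reach is approached as far as the arm can. A call with a gripper value outside its range is refused whole. "gripper" is the finger opening in m, from 0 to 0.087, set as the call begins (left out, the last holds). The fingers move at their own pace and stop on an object; the grip force is fixed at half the most. Time passes only in rows, so rows that repeat a pose let the fingers close. It gives the time, the measured TCP pose, the force and the opening at its end, in the units of the state.
- read_state(): the state, without advancing time (a new reading comes with each control period).
- capture(name): name is "side" or "top" or "wrist"; returns a dict with "frame" (384x512x3 uint8, red, green, blue), "depth" (384x512 float32, m along the optical axis (not along the pixel's ray), 0 where there is no reading), "mtx" (3x3 intrinsics, pixels), "cam_to_world" (4x4, takes a point from camera to world coordinates); the wrist camera has in their place "hand_eye" (4x4, takes a point from camera to tool coordinates, whose origin is the TCP and whose axes are the tool frame's). Camera axes: x right, y down, z forward; pixel columns grow to the right and rows downward; lengths in m; the calibration is good to about 2 mm. A picture is of the moment at which its call begins: read the wrist's pose just before it.
- hand_in(): hands the job in, once; it reports no verdict.
The state is a dict: "time_s": time; "joint_positions": joint angles; "qvel": joint speeds; "tau": joint torques, N m; "position": TCP position; "tcp_rot": TCP orientation; "force": force on the tool from outside, world axes, zero at the start; "moment": the same for the moment, N m; "opening": opening from 0.0 (shut) to 1.0 (fully open).
Only numpy, scipy, OpenCV 4.12 (cv2) and the standard library are available. Lean on these libraries where they do the work, as an engineer would, in place of code of your own. Each camera call takes 0.05 s, during which the arm holds its last target. There are 200 camera calls.

## Working session

There is one attempt and no reset: what is moved stays moved. The work goes in short steps, Python scripts to look and compute and a tool call to move; the robot and the scene stay as the last step left them, time stands still between calls to the robot, and variables do not carry over. Pictures are saved under pics/ and viewed, about 8 in all and at most 12, crops included, and the job is handed in when it is done.

Besides the shell and the picture viewer there is one more tool, called after ">>>" as a command line: name --argument value ..., lists and objects as JSON in quotes. play_rows: Moves the arm, as the interface text tells. Its arguments: {"type":"object","properties":{"commands":{"type":"array"},"gripper":{"type":"number"}},"required":["commands"]}

```bash
mkdir -p pics; cat > h.py <<'E'
from rig import *
import numpy as np, cv2
def world(c,uv=None):
    d=c["depth"]; K=c["mtx"]; v,u=np.mgrid[:384,:512]
    p=np.stack([(u-K[0,2])/K[0,0]*d,(v-K[1,2])/K[1,1]*d,d],-1)
    if "cam_to_world" in c: T=c["cam_to_world"]
    else:
        s=read_state(); T=np.eye(4);T[:3,:3]=s["tcp_rot"];T[:3,3]=s["position"];T=T@c["hand_eye"]
    T=np.array(T)
    return p@T[:3,:3].T+T[:3,3]
def save(a,n): cv2.imwrite("pics/"+n,cv2.cvtColor(a,cv2.COLOR_RGB2BGR))
E
python3 - <<'E'
from h import *
t=capture("top");s=capture("side")
np.savez("top.npz",**t);np.savez("side.npz",**s)
print(t["cam_to_world"],s["cam_to_world"],s["mtx"])
a=cv2.resize(t["frame"],(800,600));b=cv2.resize(s["frame"],(800,600))
save(a,"t0.png");save(b,"s0.png")
print(read_state())
E
```

```text
[[-1.37339976e-02 -9.87285973e-01  1.58359671e-01  3.76118316e-01]
 [-9.99899190e-01  1.41313630e-02  1.38345435e-03  2.46191350e-02]
 [-3.60370307e-03 -1.58324707e-01 -9.87380525e-01  1.41096326e+00]
 [ 0.00000000e+00  0.00000000e+00  0.00000000e+00  1.00000000e+00]] [[-0.21900409 -0.61604007  0.75665834 -0.40575961]
 [-0.97571551  0.13504745 -0.17245702  0.24385285]
 [ 0.00405565 -0.77605207 -0.6306558   0.99281713]
 [ 0.          0.          0.          1.        ]] [[481.33218965   0.         257.49668787]
 [  0.         481.33218965 186.76963821]
 [  0.           0.           1.        ]]
{'time_s': 0.1, 'joint_positions': array([-8.11017544e+01,  3.02741013e+01,  8.21479659e+01, -1.41918162e-05,
        6.76888817e+01, -1.02270792e+01]), 'qvel': array([ 0.02578699, -0.0120147 , -0.0964358 , -0.05048178, -0.1402633 ,
        0.04690827]), 'tau': array([-3.18417888e-04, -4.40984809e+01, -1.77150697e+01,  6.35123346e-02,
        5.33927337e-02, -4.04008006e-05]), 'position': array([ 0.20469784, -0.58982553,  0.21227054]), 'tcp_rot': array([[ 3.27635340e-01, -2.99752576e-04,  9.44804210e-01],
       [-9.44802335e-01,  1.91308202e-03,  3.27635297e-01],
       [-1.90569747e-03, -9.99998125e-01,  3.43586343e-04]]), 'force': array([ 0.39333331, -0.02464618, -0.16579967]), 'moment': array([ 0.00387848, -0.03298954,  0.02594653]), 'opening': 1.0008658630365066}
```

View pics/t0.png

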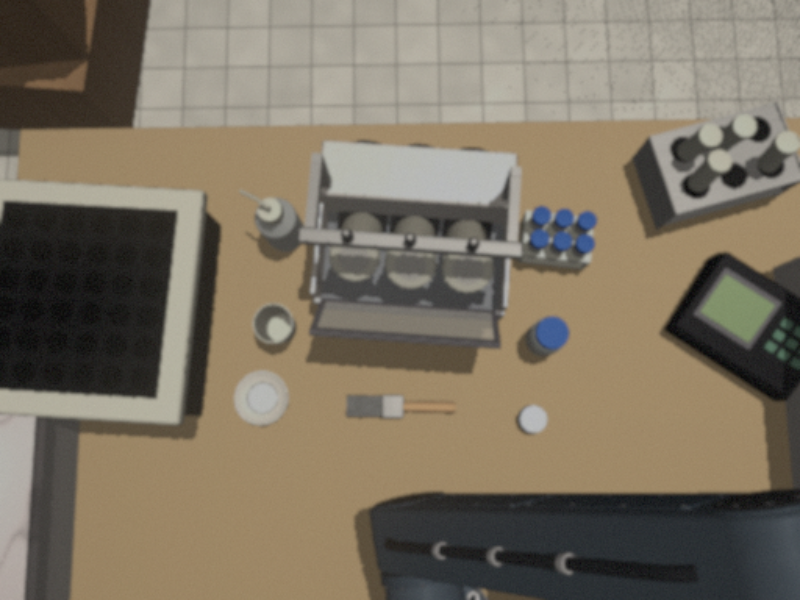

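View pics/s0.png

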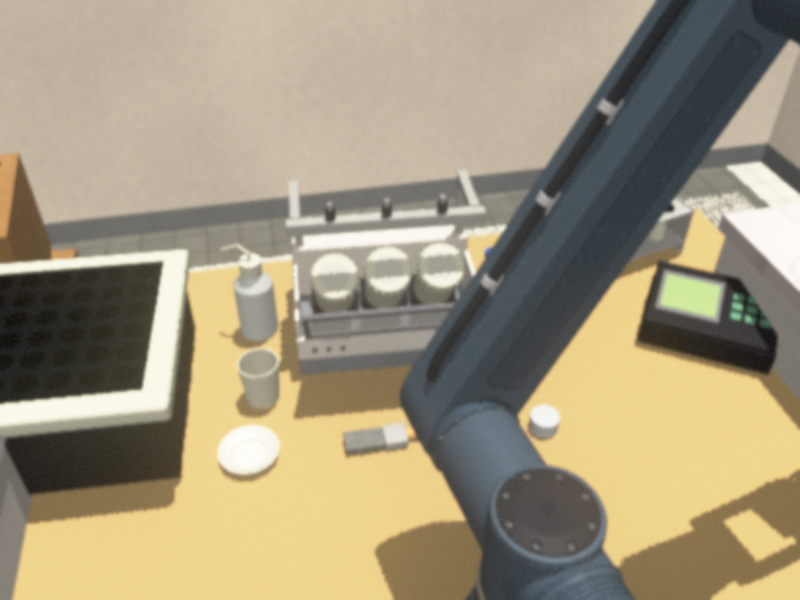

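The top view shows the unit with its rail from (300,237) to (525,247) and the door's rim at about (312,330)–(498,343), ajar. In the side view the lids are at (335,270), (388,265) and (440,260). Next I fit poses from depth.

```bash
cat > fit.py <<'E'
from h import *
t=dict(np.load("top.npz"));s=dict(np.load("side.npz"))
wt=world(t);ws=world(s)
def reg(w,u0,u1,v0,v1):
    return w[int(v0*.64):int(v1*.64),int(u0*.64):int(u1*.64)].reshape(-1,3)
# rail
p=reg(wt,295,530,225,260); p=p[(p[:,2]>.27)&(p[:,2]<.31)]
print("rail",len(p),p.min(0),p.max(0),np.median(p[:,2]))
r=cv2.minAreaRect(p[:,:2].astype(np.float32));print(r)
k=np.polyfit(p[:,1],p[:,0],1); yaw=np.arctan(-k[0]); print("yaw deg",np.degrees(yaw))
# cheeks (z~.13) & panel
p=reg(wt,290,535,130,310); q=p[(p[:,2]>.118)&(p[:,2]<.14)]
c,si=np.cos(yaw),np.sin(yaw); R=np.array([[c,-si],[si,c]])
ql=q[:,:2]@R
print("cheek z level: xl",np.percentile(ql[:,0],[1,99]),"yl",np.percentile(ql[:,1],[.5,2,98,99.5]))
q=p[(p[:,2]>.15)&(p[:,2]<.17)];ql=q[:,:2]@R
print("housing: xl",np.percentile(ql[:,0],[1,99]),"yl",np.percentile(ql[:,1],[1,99]))
# grid of z along column through door
for u in (340,400,460):
    for v in range(296,352,4):
        x=wt[int(v*.64),int(u*.64)];print(u,v,x.round(3),(x[:2]@R).round(3))
E
python3 fit.py
```

```text
rail 1556 [ 0.61890823 -0.1361077   0.27029271] [0.67337869 0.20332307 0.30997245] 0.28976133926102265
((0.6560976505279541, 0.032695069909095764), (0.3394049406051636, 0.047872137278318405), 85.29534149169922)
yaw deg -3.8667186896425707
cheek z level: xl [0.55506564 0.85750058] yl [-0.13136191 -0.09157884  0.29404628  0.29580204]
housing: xl [0.59609854 0.84081225] yl [-0.08040213  0.23374854]
340 296 [0.603 0.167 0.044] [0.59  0.207]
340 300 [0.585 0.161 0.104] [0.572 0.2  ]
340 304 [0.579 0.161 0.105] [0.567 0.199]
340 308 [0.568 0.159 0.122] [0.556 0.197]
340 312 [0.561 0.158 0.133] [0.549 0.195]
340 316 [0.551 0.157 0.145] [0.54  0.193]
340 320 [0.544 0.155 0.158] [0.533 0.192]
340 324 [0.534 0.153 0.177] [0.522 0.189]
340 328 [0.528 0.153 0.181] [0.517 0.188]
340 332 [0.519 0.151 0.197] [0.507 0.186]
340 336 [0.511 0.151 0.199] [0.5   0.185]
340 340 [ 0.527  0.172 -0.002] [0.515 0.207]
340 344 [ 0.519  0.172 -0.002] [0.506 0.206]
340 348 [ 0.513  0.172 -0.002] [0.5   0.206]
400 296 [0.602 0.056 0.041] [0.597 0.096]
400 300 [0.592 0.056 0.046] [0.587 0.095]
400 304 [0.579 0.055
[... 439 characters left out ...]
2]
400 348 [0.511 0.058 0.003] [0.506 0.092]
460 296 [ 0.6   -0.053  0.042] [ 0.602 -0.013]
460 300 [ 0.591 -0.053  0.047] [ 0.593 -0.013]
460 304 [ 0.586 -0.053  0.042] [ 0.588 -0.013]
460 308 [ 0.569 -0.05   0.096] [ 0.571 -0.011]
460 312 [ 0.562 -0.049  0.103] [ 0.564 -0.011]
460 316 [ 0.552 -0.048  0.122] [ 0.553 -0.01 ]
460 320 [ 0.545 -0.047  0.129] [ 0.547 -0.01 ]
460 324 [ 0.534 -0.046  0.151] [ 0.536 -0.01 ]
460 328 [ 0.528 -0.045  0.157] [ 0.53 -0.01]
460 332 [ 0.519 -0.044  0.171] [ 0.521 -0.009]
460 336 [ 0.509 -0.043  0.192] [ 0.511 -0.009]
460 340 [ 0.503 -0.043  0.199] [ 0.505 -0.009]
460 344 [ 0.495 -0.042  0.2  ] [ 0.497 -0.009]
460 348 [ 0.51  -0.053 -0.004] [ 0.512 -0.019]
```

```bash
cat > fit2.py <<'E'
from h import *
t=dict(np.load("top.npz"));s=dict(np.load("side.npz"))
wt=world(t);ws=world(s)
T=t["cam_to_world"];K=t["mtx"]
def ray(u,v,z):
    d=T[:3,:3]@np.array([(u-K[0,2])/K[0,0],(v-K[1,2])/K[1,1],1]);return T[:3,3]+d*(z-T[2,3])/d[2]
g=cv2.GaussianBlur(cv2.cvtColor(t["frame"],cv2.COLOR_RGB2GRAY).astype(np.float32),(5,1),0)
E0=[];E1=[]
for u in range(198,332):
    vc=(237+(u/.64-300)*(10/225.))*.64
    v0=int(vc)-9; col=np.diff(g[v0:v0+19,u])
    def sub(i):
        if 0<i<len(col)-1:
            a,b,c=abs(col[i-1:i+2]);return v0+i+.5+.5*(a-c)/(a-2*b+c+1e-9)
        return v0+i+.5
    E0.append(ray(u,sub(col[:9].argmax()),.29)[:2]);E1.append(ray(u,sub(9+col[9:].argmin()),.29)[:2])
for E in (E0,E1):
    E=np.array(E);m=np.ones(len(E),bool)
    for _ in range(6):
        k=np.polyfit(E[m,1],E[m,0],1);r=E[:,0]-np.polyval(k,E[:,1]);m=abs(r)<max(.002,1.5*np.median(abs(r)))
    print("rail edge x=%.4f+%.4f y, yaw %.2f n %d"%(k[1],k[0],-np.degrees(np.arctan(k[0])),m.sum()))
# door rim far edge in depth: plane fit pane
p=wt[int(304*.64):int(340*.64),int(325*.64):int(490*.64)].reshape(-1,3);p=p[(p[:,2]>.1)&(p[:,2]<.21)]
for _ in range(8):
    A=np.c_[p[:,:2],np.ones(len(p))];n=np.linalg.lstsq(A,p[:,2],rcond=None)[0];r=p[:,2]-A@n;p=p[abs(r)<max(.006,2*r.std())]
print("door plane",n,len(p),r.std(),"angle rad",np.arctan(1/np.hypot(n[0],n[1])),"yaw",np.degrees(np.arctan2(n[1],n[0])))
# lid tops in side view: local plane points
yaw=np.radians(-4.3);c,si=np.cos(yaw),np.sin(yaw);R=np.array([[c,-si,0],[si,c,0],[0,0,1]])
ax=np.array([-np.sin(np.radians(35)),0,np.cos(np.radians(35))])
for u,v in ((335,266),(388,263),(441,260)):
    q=ws[int((v-8)*.64):int((v+8)*.64),int((u-14)*.64):int((u+14)*.64)].reshape(-1,3)
    l=q@R;print("lid",np.median(q,0).round(4),"local",np.median(l,0).round(4),"along",np.median(l@ax).round(4),(l@ax).std().round(4),"rowtrend",np.polyfit(l[:,2],l@ax,1).round(3))
z=cv2.resize(s["frame"][130:240,180:320],None,fx=5,fy=5,interpolation=cv2.INTER_CUBIC);save(z,"s1.png")
E
python3 fit2.py
```

```text
rail edge x=0.6510+0.0851 y, yaw -4.86 n 121
rail edge x=0.6306+0.0865 y, yaw -4.95 n 120
door plane [-1.52511944  0.13105926  0.96856685] 2057 0.0023052376415329343 angle rad 0.5786766434174616 yaw 175.0884239731068
lid [0.6595 0.1265 0.1885] local [0.6483 0.1754 0.1885] along -0.2172 0.0024 rowtrend [ 0.097 -0.235]
lid [0.6372 0.0347 0.1969] local [0.6325 0.0826 0.1969] along -0.2019 0.0024 rowtrend [ 0.154 -0.232]
lid [ 0.6272 -0.06    0.196 ] local [ 0.63   -0.0128  0.196 ] along -0.2014 0.0027 rowtrend [ 0.155 -0.232]
```

View pics/s1.png

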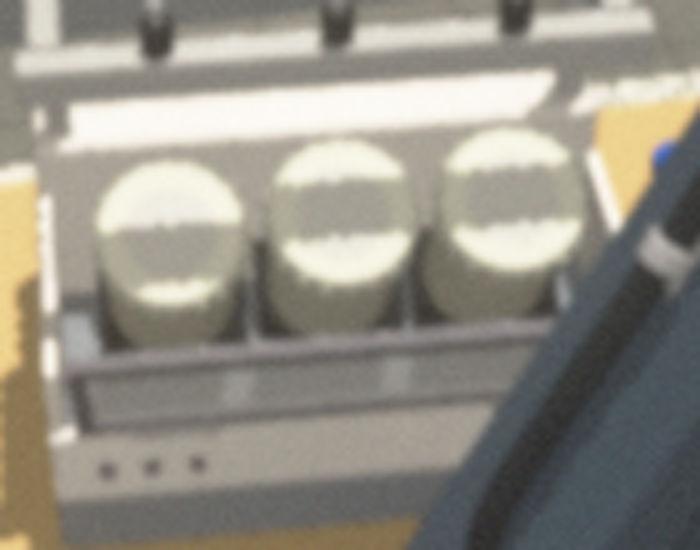

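The door is at about 0.58 rad and the unit's yaw is about -4.9°. The left lid is near home. The middle and right lids stand up about 17 mm. Before choosing the hand orientation I'll check which side the wrist camera is on.

```bash
python3 - <<'E'
from h import *
c=capture("wrist");print(np.round(c["hand_eye"],3)); d=c["depth"];print((d[d>0]).min(), np.argwhere((d>0)&(d<.12)).mean(0) if ((d>0)&(d<.12)).any() else None)
E
```

```text
[[ 1.     0.001 -0.001  0.001]
 [ 0.001 -0.294  0.956 -0.173]
 [ 0.001 -0.956 -0.294  0.081]
 [ 0.     0.     0.     1.   ]]
0.062412836 [320.79943773 257.7411341 ]
```

>>> play_rows --commands '[[[0.02, 0.04, 0.03], [0, 0, 0.18]], [[0.045, 0.084, 0.06], [0, 0, 0.36]], [[0.068, 0.126, 0.09], [0, 0, 0.54]], [[0.09, 0.168, 0.12], [0, 0, 0.72]], [[0.113, 0.21, 0.12], [0, 0, 0.9]], [[0.136, 0.252, 0.12], [0, 0, 1.08]], [[0.158, 0.294, 0.12], [0, 0, 1.26]], [[0.181, 0.336, 0.12], [0, 0, 1.44]], [[0.204, 0.378, 0.12], [0, 0, 1.62]], [[0.227, 0.42, 0.12], [0, 0, 1.8]]]' --gripper 0.0

```text
time_s: 1.4
position: [0.4322, -0.1689, 0.3331]
tcp_rot: [[0.843, -0.0, -0.539], [0.539, 0.0, 0.843], [-0.0, -1.0, 0.0]]
force: [0.0, -0.4, 0.2]
opening: 0.019
```

>>> play_rows --commands '[[[0.022, 0.042, 0], [0, 0, 0.184]], [[0.045, 0.084, 0], [0, 0, 0.369]], [[0.067, 0.126, 0], [0, 0, 0.553]], [[0.09, 0.168, 0], [0, 0, 0.738]], [[0.112, 0.21, 0], [0, 0, 0.922]], [[0.112, 0.21, 0], [0, 0, 0.922]]]'

```text
time_s: 2.15
position: [0.5445, 0.0422, 0.3326]
tcp_rot: [[0.081, -0.0, -0.997], [0.997, 0.001, 0.081], [0.001, -1.0, 0.0]]
force: [0.3, -0.2, 0.4]
opening: 0.006
```

```bash
python3 - <<'E'
from h import *
s=read_state();print(s["position"].round(4),s["tcp_rot"].round(3).tolist(),s["joint_positions"].round(1))
t=capture("top");w=capture("wrist")
a=cv2.resize(t["frame"][70:260,170:400],(460,380),interpolation=cv2.INTER_CUBIC)
b=cv2.resize(w["frame"],(320,240))
o=np.zeros((380,780,3),np.uint8);o[:,:460]=a;o[:240,460:]=b;save(o,"m1.png")
E
```

```text
[0.5445 0.0422 0.3326] [[0.081, -0.0, -0.997], [0.997, 0.001, 0.081], [0.001, -1.0, 0.0]] [ -7.3  17.1  84.2   0.   78.7 -92.7]
```

View pics/m1.png

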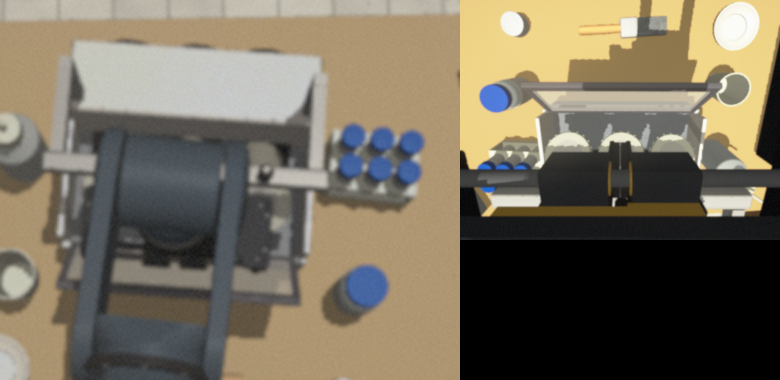

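The wrist view shows the closed fingers at about (620,172), behind the door rim (row 88) and in front of the rail (row 178). I'll descend inside the door.

>>> play_rows --commands '[[[0, 0, -0.045], [0, 0, 0]], [[0, 0, -0.09], [0, 0, 0]], [[0, 0, -0.132], [0, 0, 0]], [[0, 0, -0.132], [0, 0, 0]]]'

```text
time_s: 2.75
position: [0.5406, 0.0385, 0.1984]
tcp_rot: [[0.088, -0.009, -0.996], [0.996, 0.001, 0.088], [0.0, -1.0, 0.009]]
force: [1.0, -0.0, -0.1]
opening: 0.007
```

>>> play_rows --commands '[[[-0.012, 0.001, 0], [0, 0, 0]], [[-0.018, 0.0015, -0.004], [0, 0, 0]], [[-0.024, 0.002, -0.009], [0, 0, 0]], [[-0.029, 0.0025, -0.013], [0, 0, 0]], [[-0.033, 0.003, -0.018], [0, 0, 0]], [[-0.038, 0.003, -0.024], [0, 0, 0]], [[-0.042, 0.0035, -0.03], [0, 0, 0]], [[-0.047, 0.004, -0.038], [0, 0, 0]], [[-0.049, 0.004, -0.042], [0, 0, 0]], [[-0.05, 0.004, -0.045], [0, 0, 0]]]'

```text
time_s: 4.0
position: [0.4936, 0.0436, 0.1558]
tcp_rot: [[0.086, -0.0, -0.996], [0.996, 0.0, 0.086], [0.0, -1.0, 0.0]]
force: [0.1, -0.0, 0.5]
opening: 0.006
```

>>> play_rows --commands '[[[-0.001, 0, -0.002], [0, 0, 0]], [[-0.002, 0, -0.004], [0, 0, 0]], [[-0.003, 0, -0.006], [0, 0, 0]], [[-0.003, 0, -0.006], [0, 0, 0]]]'

```text
time_s: 4.5
position: [0.4907, 0.0435, 0.15]
tcp_rot: [[0.086, -0.0, -0.996], [0.996, -0.0, 0.086], [-0.0, -1.0, 0.0]]
force: [-0.1, 0.1, -0.1]
opening: 0.005
```

```bash
python3 - <<'E'
from h import *
w=capture("wrist");p=world(w);s=capture("side");np.savez("side2.npz",**s)
h=np.array([.5755,.0386,.09]);ex=np.array([.9963,-.0854,0]);ey=np.array([.0854,.9963,0])
X=(p-h)@ex;Y=(p-h)@ey;Z=p[...,2]-.09
m=(w["depth"]>0)&(X<-.02)&(X>-.11)&(abs(Y)<.14)&(abs(Y)>.03)&(Z>-.03)&(Z<.15)
x,z=X[m],Z[m]
k=np.polyfit(x,z,1)
for _ in range(5):
    r=z-np.polyval(k,x);g=abs(r)<.006;k=np.polyfit(x[g],z[g],1)
print(m.sum(),g.sum(),k,"angle",np.pi/2-np.arctan(-k[0]))
save(w["frame"],"w2.png")
E
```

```text
22740 20669 [-0.7062609   0.00153917] angle 0.9558807617488527
```

View pics/w2.png

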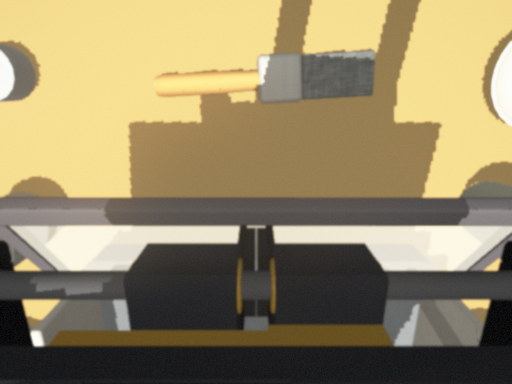

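```bash
python3 - <<'E'
from h import *
w=capture("wrist");p=world(w)
h=np.array([.5755,.0386,.09]);ex=np.array([.9963,-.0854,0]);ey=np.array([.0854,.9963,0])
q=np.stack([(p-h)@ex,(p-h)@ey,p[...,2]-.09],-1)
for u in (100,190,340):
    print(u,[(v,(1000*np.median(q[v-1:v+2,u-2:u+3].reshape(-1,3),0)).round().astype(int).tolist()) for v in (180,198,204,210,216,222,228,234,240,260,285,300,325,340)])
s=capture("side");save(cv2.resize(s["frame"][110:250,160:340],None,fx=4,fy=4,interpolation=cv2.INTER_CUBIC),"s2.png")
E
```

```text
100 [(180, [-77, -166, -89]), (198, [-111, -87, 71]), (204, [-109, -85, 75]), (210, [-106, -85, 77]), (216, [-102, -86, 75]), (222, [-97, -89, 72]), (228, [-90, -93, 64]), (234, [-85, -96, 61]), (240, [-79, -98, 57]), (260, [-57, -109, 41]), (285, [-116, -46, 158]), (300, [35, -161, -41]), (325, [61, -161, -35]), (340, [-108, -41, 170])]
190 [(180, [-77, -72, -88]), (198, [-111, -38, 72]), (204, [-109, -38, 76]), (210, [-107, -37, 78]), (216, [-102, -38, 75]), (222, [-97, -39, 72]), (228, [-90, -41, 64]), (234, [-85, -42, 61]), (240, [-79, -43, 57]), (260, [-122, -21, 157]), (285, [-120, -20, 165]), (300, [-116, -20, 165]), (325, [-108, -20, 164]), (340, [-108, -19, 170])]
340 [(180, [-77, 85, -88]), (198, [-111, 42, 72]), (204, [-109, 41, 75]), (210, [-106, 41, 78]), (216, [-102, 42, 75]), (222, [-98, 43, 72]), (228, [-90, 45, 65]), (234, [-85, 47, 61]), (240, [-79, 48, 57]), (260, [-122, 19, 157]), (285, [-120, 17, 165]), (300, [-116, 18, 165]), (325, [-108, 18, 165]), (340, [-108, 17, 171])]
```

View pics/s2.png

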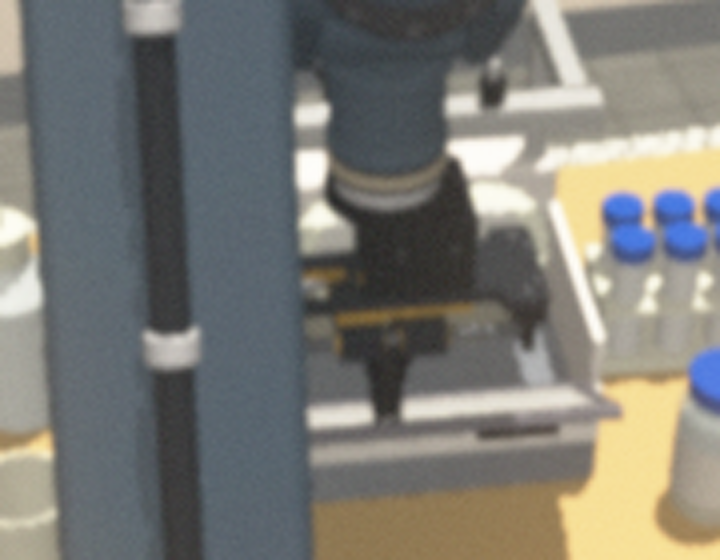

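```bash
python3 - <<'E'
from h import *
s=read_state();print(s["position"].round(4),s["joint_positions"].round(2),s["force"].round(2),s["tau"].round(2))
w=capture("wrist");p=world(w);print(w["mtx"].round(1).tolist())
h=np.array([.5755,.0386,.09]);ex=np.array([.9963,-.0854,0]);ey=np.array([.0854,.9963,0])
q=np.stack([(p-h)@ex,(p-h)@ey,p[...,2]-.09],-1)
for u in (248,257,266,300):
    print(u,[(v,w["depth"][v,u].round(3),(1000*q[v,u]).round().astype(int).tolist()) for v in (222,226,230,236,244,252,260,270,280,300)])
save(cv2.resize(w["frame"][180:350,110:400],None,fx=2.7,fy=2.7,interpolation=cv2.INTER_CUBIC),"w3.png")
E
```

```text
[0.4908 0.0435 0.1501] [ -7.95  25.58 104.51  -0.    49.91 -93.03] [ 1.29  0.16 -0.22] [-0.000e+00 -3.505e+01 -1.250e+01 -3.000e-02  8.000e-02 -0.000e+00]
[[318.4, 0.0, 255.8], [0.0, 318.4, 189.9], [0.0, 0.0, 1.0]]
248 [(222, np.float32(0.175), [-97, -7, 72]), (226, np.float32(0.184), [-92, -8, 64]), (230, np.float32(0.173), [-94, -7, 75]), (236, np.float32(0.165), [-94, -7, 83]), (244, np.float32(0.156), [-95, -7, 93]), (252, np.float32(0.148), [-95, -7, 101]), (260, np.float32(0.143), [-94, -7, 106]), (270, np.float32(0.092), [-117, -6, 153]), (280, np.float32(0.088), [-116, -5, 157]), (300, np.float32(0.132), [-83, -6, 120])]
257 [(222, np.float32(0.175), [-97, -2, 71]), (226, np.float32(0.182), [-92, -2, 66]), (230, np.float32(0.173), [-94, -3, 75]), (236, np.float32(0.165), [-94, -3, 83]), (244, np.float32(0.156), [-94, -3, 92]), (252, np.float32(0.152), [-92, -3, 97]), (260, np.float32(0.143), [-94, -3, 106]), (270, np.float32(0.091), [-117, -3, 153]), (280, np.float32(0.087), [-116, -3, 157]), (300, np.float32(0.132), [-83, -3, 121])]
266 [(222, np.float32(0.0), [-166, -3, 233]), (226, np.float32(0.173), [-96, 2, 74]), (230, np.float32(0.17), [-95, 2, 78]), (236, np.float32(0.162), [-95, 2, 86]), (244, np.float32(0.153), [-96, 2, 95]), (252, np.float32(0.148), [-94, 2, 100]), (260, np.float32(0.142), [-94, 1, 107]), (270, np.float32(0.091), [-117, 0, 153]), (280, np.float32(0.087), [-117, -1, 158]), (300, np.float32(0.131), [-84, 1, 122])]
300 [(222, np.float32(0.175), [-97, 21, 72]), (226, np.float32(0.182), [-92, 22, 66]), (230, np.float32(0.186), [-89, 23, 63]), (236, np.float32(0.192), [-83, 23, 59]), (244, np.float32(0.095), [-123, 10, 148]), (252, np.float32(0.09), [-122, 9, 153]), (260, np.float32(0.087), [-122, 9, 156]), (270, np.float32(0.083), [-122, 8, 161]), (280, np.float32(0.078), [-122, 8, 165]), (300, np.float32(0.081), [-115, 8, 165])]
```

View pics/w3.png

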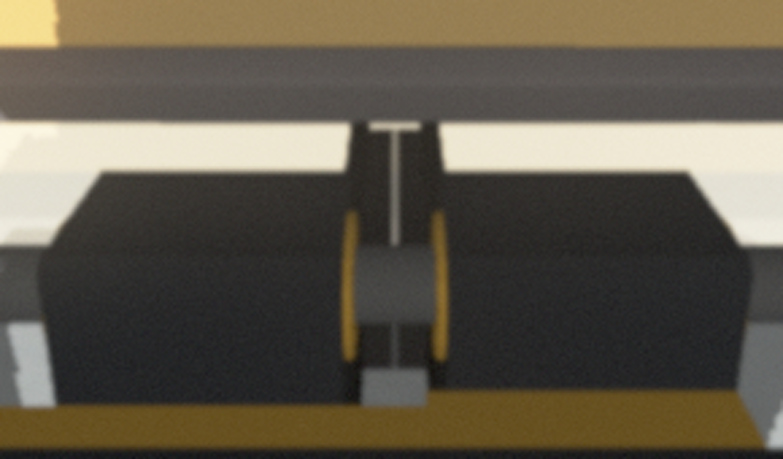

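The depth shows the door at about 0.96 rad. The finger's front face bears on the rim at x_rel ≈ -94 mm, and it appears to have sunk past the pane without force. I'll keep pushing outward on the rim.

>>> play_rows --commands '[[[-0.003, 0, 0], [0, 0, 0]], [[-0.006, 0, 0], [0, 0, 0]], [[-0.008, 0.001, 0], [0, 0, 0]], [[-0.01, 0.001, 0], [0, 0, 0]]]'

```text
time_s: 5.25
position: [0.4807, 0.0446, 0.1502]
tcp_rot: [[0.086, 0.0, -0.996], [0.996, 0.0, 0.086], [0.0, -1.0, -0.0]]
force: [1.1, 0.5, 1.2]
opening: 0.001
```

```bash
cat > door.py <<'E'
from h import *
w=capture("wrist");p=world(w)
h=np.array([.5755,.0386,.09]);ex=np.array([.9963,-.0854,0]);ey=np.array([.0854,.9963,0])
q=1000*np.stack([(p-h)@ex,(p-h)@ey,p[...,2]-.09],-1)
for u in (100,340):
    print(u,[(v,q[v,u].round().astype(int).tolist()) for v in range(130,250,8)])
print(257,[(v,q[v,257].round().astype(int).tolist()) for v in range(190,270,8)])
E
python3 door.py
```

```text
100 [(130, [-139, -159, -89]), (138, [-131, -160, -89]), (146, [-123, -161, -90]), (154, [-115, -162, -88]), (162, [-107, -163, -88]), (170, [-98, -164, -89]), (178, [-90, -165, -87]), (186, [-81, -166, -87]), (194, [-72, -169, -89]), (202, [-63, -169, -88]), (210, [-114, -89, 69]), (218, [-111, -88, 73]), (226, [-105, -89, 71]), (234, [-96, -95, 62]), (242, [-89, -98, 58])]
340 [(130, [-140, 81, -87]), (138, [-131, 82, -90]), (146, [-124, 83, -88]), (154, [-115, 83, -88]), (162, [-107, 84, -89]), (170, [-99, 85, -88]), (178, [-89, 86, -91]), (186, [-81, 86, -88]), (194, [-73, 86, -87]), (202, [-63, 87, -88]), (210, [-114, 44, 69]), (218, [-111, 43, 73]), (226, [-105, 44, 71]), (234, [-98, 46, 66]), (242, [-89, 48, 58])]
257 [(190, [-77, -1, -88]), (198, [-68, -1, -88]), (206, [-58, -1, -89]), (214, [-112, -2, 71]), (222, [-108, -2, 72]), (230, [-105, -2, 75]), (238, [-105, -2, 85]), (246, [-105, -2, 94]), (254, [-102, -2, 96]), (262, [-104, -2, 108])]
```

>>> play_rows --commands '[[[-0.002, 0, -0.003], [0, 0, 0]], [[-0.004, 0, -0.007], [0, 0, 0]], [[-0.005, 0, -0.011], [0, 0, 0]], [[-0.006, 0.001, -0.014], [0, 0, 0]], [[-0.006, 0.001, -0.014], [0, 0, 0]]]'

```text
time_s: 5.92
position: [0.4744, 0.0456, 0.1358]
tcp_rot: [[0.086, -0.001, -0.996], [0.996, 0.0, 0.086], [0.0, -1.0, 0.001]]
force: [0.2, -0.7, 0.7]
opening: 0.003
```

```bash
python3 door.py
```

```text
100 [(130, [-147, -151, -88]), (138, [-139, -152, -88]), (146, [-131, -154, -89]), (154, [-124, -154, -87]), (162, [-116, -155, -88]), (170, [-108, -156, -87]), (178, [-99, -158, -88]), (186, [-91, -159, -88]), (194, [-83, -160, -88]), (202, [-74, -162, -88]), (210, [-121, -87, 57]), (218, [-116, -87, 58]), (226, [-110, -89, 55]), (234, [-103, -93, 50]), (242, [-96, -95, 47])]
340 [(130, [-147, 78, -88]), (138, [-139, 79, -89]), (146, [-131, 79, -88]), (154, [-123, 80, -89]), (162, [-116, 81, -89]), (170, [-108, 81, -88]), (178, [-99, 82, -88]), (186, [-91, 83, -90]), (194, [-83, 83, -88]), (202, [-74, 84, -89]), (210, [-120, 44, 56]), (218, [-116, 43, 59]), (226, [-110, 44, 56]), (234, [-103, 47, 50]), (242, [-96, 48, 47])]
257 [(190, [-87, -1, -87]), (198, [-78, -1, -88]), (206, [-121, -2, 52]), (214, [-118, -2, 58]), (222, [-114, -2, 58]), (230, [-110, -2, 61]), (238, [-111, -2, 72]), (246, [-111, -2, 80]), (254, [-182, -3, 219]), (262, [-110, -2, 95])]
```

>>> play_rows --commands '[[[-0.001, 0, -0.003], [0, 0, 0]], [[-0.002, 0, -0.006], [0, 0, 0]], [[-0.002, 0, -0.008], [0, 0, 0]], [[-0.002, 0, -0.008], [0, 0, 0]]]'

```text
time_s: 6.48
position: [0.4725, 0.0456, 0.1289]
tcp_rot: [[0.086, -0.001, -0.996], [0.996, 0.0, 0.086], [0.0, -1.0, 0.001]]
force: [-2.0, -0.8, 8.2]
opening: 0.005
```

```bash
python3 door.py | cut -c1-2000
```

```text
100 [(130, [-150, -147, -87]), (138, [-142, -149, -89]), (146, [-135, -150, -88]), (154, [-127, -151, -88]), (162, [-119, -153, -90]), (170, [-112, -153, -87]), (178, [-103, -155, -88]), (186, [-95, -156, -89]), (194, [-87, -157, -89]), (202, [-78, -158, -89]), (210, [-123, -87, 50]), (218, [-119, -86, 54]), (226, [-113, -89, 50]), (234, [-106, -92, 45]), (242, [-100, -94, 42])]
340 [(130, [-150, 77, -90]), (138, [-142, 77, -88]), (146, [-135, 78, -90]), (154, [-127, 78, -87]), (162, [-120, 78, -88]), (170, [-111, 79, -89]), (178, [-104, 80, -87]), (186, [-95, 80, -88]), (194, [-87, 81, -88]), (202, [-79, 82, -87]), (210, [-123, 43, 50]), (218, [-119, 43, 52]), (226, [-113, 44, 50]), (234, [-106, 46, 45]), (242, [-100, 47, 43])]
257 [(190, [-91, -1, -88]), (198, [-82, -1, -89]), (206, [-123, -2, 46]), (214, [-121, -2, 53]), (222, [-116, -2, 51]), (230, [-113, -2, 55]), (238, [-112, -2, 63]), (246, [-113, -2, 73]), (254, [-110, -2, 75]), (262, [-113, -2, 88])]
```

The force rose to 8 N, so the door is at its stop at about 1.2 rad. I'll lift off and measure where the fingertips really are, because contact came higher than the stated tip length.

>>> play_rows --commands '[[[0.001, 0, 0.008], [0, 0, 0]], [[0.004, 0, 0.03], [0, 0, 0]], [[0.005, 0, 0.08], [0, 0, 0]], [[0.005, 0, 0.13], [0, 0, 0]], [[0.005, 0, 0.15], [0, 0, 0]], [[0.005, 0, 0.15], [0, 0, 0]]]'

```text
time_s: 7.28
position: [0.4789, 0.0454, 0.2799]
tcp_rot: [[0.086, 0.005, -0.996], [0.996, -0.001, 0.086], [-0.0, -1.0, -0.005]]
force: [0.1, 0.3, -0.2]
opening: 0.008
```

```bash
python3 - <<'E'
from h import *
s=read_state();w=capture("wrist");p=world(w)
q=1000*((p-s["position"])@s["tcp_rot"])
print(s["position"].round(4))
print([(v,q[v,248].round().astype(int).tolist()) for v in range(180,340,7)])
d=w["frame"];save(d[150:384,100:420],"w4.png")
h=np.array([.5755,.0386,.09]);ex=np.array([.9963,-.0854,0])
for u in(150,300):
  k=[(v,(1000*(p[v,u]-h)@ex).round(),(1000*p[v,u,2]-90).round()) for v in range(90,200,6)];print([tuple(map(int,a)) for a in k if a[2]>0])
E
```

```text
[0.4789 0.0454 0.2799]
[(180, [-9, 154, -7]), (187, [-9, 159, -16]), (194, [-9, 161, -25]), (201, [-9, 166, -35]), (208, [-9, 168, -44]), (215, [-9, 172, -54]), (222, [-10, 177, -65]), (229, [-5, -13, 11]), (236, [-5, -22, 11]), (243, [-5, -29, 11]), (250, [-5, -37, 11]), (257, [-4, -44, 11]), (264, [-4, -49, 10]), (271, [-3, -92, 33]), (278, [-3, -95, 33]), (285, [-3, -96, 31]), (292, [-3, -97, 30]), (299, [-3, -95, 26]), (306, [-4, -58, -5]), (313, [-4, -58, -8]), (320, [-8, 97, -138]), (327, [-8, 95, -145]), (334, [-3, -107, 25])]
[(150, -123, 50), (156, -117, 49), (162, -111, 47), (168, -103, 42), (174, -96, 39), (180, -89, 35), (186, -81, 33), (192, -73, 29), (198, -65, 25)]
[(150, -123, 50), (156, -117, 50), (162, -111, 48), (168, -103, 41), (174, -96, 39), (180, -89, 35), (186, -81, 33), (192, -73, 30), (198, -65, 26)]
```

View pics/w4.png

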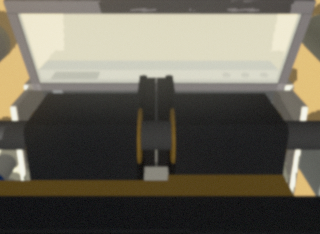

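The fingertips stand about 9 mm behind the reported TCP, and the door contact agrees with this. The door is right down. Next I tilt the hand and line up with the middle jar.

>>> play_rows --commands '[[[0.015, -0.001, 0], [-0.013, -0.152, 0]], [[0.035, -0.002, 0], [-0.026, -0.304, 0]], [[0.055, -0.004, 0], [-0.039, -0.456, 0]], [[0.076, -0.005, -0.002], [-0.0522, -0.6086, 0]], [[0.076, -0.005, -0.002], [-0.0522, -0.6086, 0]], [[0.076, -0.005, -0.002], [-0.0522, -0.6086, 0]]]'

```text
time_s: 8.07
position: [0.5537, 0.0405, 0.2755]
tcp_rot: [[0.086, 0.569, -0.818], [0.996, -0.049, 0.07], [0.0, -0.821, -0.571]]
force: [0.4, 0.1, -0.1]
opening: 0.008
```

```bash
cat > lids.py <<'E'
from h import *
s=read_state();w=capture("wrist");p=world(w)
print(s["position"].round(4),s["tcp_rot"].round(3).tolist(),s["joint_positions"].round(1))
o=np.array([.711,.027,0]);ex=np.array([.9963,-.0854,0]);ey=np.array([.0854,.9963,0])
u=(p-o)@np.stack([ex,ey,[0,0,1]],1)*1000
a=np.radians(35);d=u-np.array([-75,0,175])
al=-np.sin(a)*d[...,0]+np.cos(a)*d[...,2]; la=np.cos(a)*d[...,0]+np.sin(a)*d[...,2]
for y in (-95,0,95):
    for lo,hi in((-36,-24),(-24,-10),(-10,10)):
        m=(abs(u[...,1]-y)<18)&(la>lo)&(la<hi)&(al>-20)&(al<30)
        if m.sum()>5: print(y,lo,m.sum(),np.percentile(al[m],[20,50,80]).round(1))
np.save("wrist_last.npy",w["frame"])
E
python3 lids.py
```

```text
[0.5537 0.0405 0.2755] [[0.086, 0.569, -0.818], [0.996, -0.049, 0.07], [0.0, -0.821, -0.571]] [ -8.6  10.5 114.6   6.1  20.3 -98.7]
-95 -36 516 [16.6 17.3 17.8]
-95 -24 567 [17.1 17.7 18.3]
-95 -10 782 [17.2 17.7 18.3]
0 -36 516 [16.6 17.3 17.8]
0 -24 571 [17.  17.5 18.2]
0 -10 780 [17.1 17.7 18.2]
95 -36 447 [2.3 2.9 3.5]
95 -24 525 [2.5 3.2 3.7]
95 -10 727 [2.7 3.3 3.8]
```

The middle and right lids stand about 15–17 mm up. The left lid reads about 3 mm, which could be calibration bias. I'll press the middle lid first.

>>> play_rows --commands '[[[0.02, -0.0017, -0.0289], [0, 0, 0]], [[0.04, -0.0034, -0.0577], [0, 0, 0]], [[0.054, -0.0047, -0.078], [0, 0, 0]], [[0.0626, -0.0054, -0.0903], [0, 0, 0]], [[0.066, -0.0057, -0.0952], [0, 0, 0]], [[0.069, -0.0059, -0.0995], [0, 0, 0]], [[0.071, -0.0061, -0.1024], [0, 0, 0]]]'

```text
time_s: 9.0
position: [0.6249, 0.0345, 0.1744]
tcp_rot: [[0.085, 0.572, -0.816], [0.996, -0.049, 0.07], [0.0, -0.819, -0.574]]
force: [-3.8, 0.1, 5.8]
opening: 0.005
```

>>> play_rows --commands '[[[0.0017, -0.0001, -0.0025], [0, 0, 0]], [[0.0034, -0.0003, -0.0049], [0, 0, 0]], [[0.0051, -0.0004, -0.0074], [0, 0, 0]], [[0.0063, -0.0005, -0.009], [0, 0, 0]], [[0.0074, -0.0006, -0.0107], [0, 0, 0]], [[0.0074, -0.0006, -0.0107], [0, 0, 0]]]'

```text
time_s: 9.75
position: [0.6321, 0.0339, 0.1641]
tcp_rot: [[0.086, 0.573, -0.815], [0.996, -0.049, 0.07], [0.0, -0.818, -0.575]]
force: [-2.8, 0.1, 5.8]
opening: 0.007
```

>>> play_rows --commands '[[[0.0006, 0, -0.0008], [0, 0, 0]], [[0.0012, -0.0001, -0.0017], [0, 0, 0]], [[0.0017, -0.0001, -0.0025], [0, 0, 0]]]'

```text
time_s: 10.12
position: [0.6329, 0.0339, 0.1628]
tcp_rot: [[0.086, 0.574, -0.815], [0.996, -0.049, 0.07], [-0.0, -0.818, -0.576]]
force: [-18.6, -0.9, 23.4]
opening: 0.006
```

Home gave 30 N, so the middle lid is seated. Now the right lid.

>>> play_rows --commands '[[[-0.012, 0.001, 0.017], [0, 0, 0]], [[-0.0229, 0.002, 0.0328], [0, 0, 0]], [[-0.027, -0.045, 0.0328], [0, 0, 0]], [[-0.031, -0.0926, 0.0328], [0, 0, 0]], [[-0.031, -0.0926, 0.0328], [0, 0, 0]], [[-0.0262, -0.093, 0.026], [0, 0, 0]], [[-0.0211, -0.0934, 0.0186], [0, 0, 0]], [[-0.0193, -0.0936, 0.016], [0, 0, 0]], [[-0.0176, -0.0938, 0.0136], [0, 0, 0]], [[-0.0164, -0.0939, 0.0119], [0, 0, 0]]]'

```text
time_s: 11.38
position: [0.6172, -0.0601, 0.1728]
tcp_rot: [[0.086, 0.572, -0.816], [0.996, -0.049, 0.07], [-0.0, -0.819, -0.574]]
force: [-4.3, -0.8, 4.8]
opening: 0.004
```

>>> play_rows --commands '[[[0.0017, -0.0001, -0.0025], [0, 0, 0]], [[0.0034, -0.0003, -0.0049], [0, 0, 0]], [[0.0051, -0.0004, -0.0074], [0, 0, 0]], [[0.0063, -0.0005, -0.009], [0, 0, 0]], [[0.0069, -0.0006, -0.0098], [0, 0, 0]], [[0.0074, -0.0006, -0.0107], [0, 0, 0]]]'

```text
time_s: 12.12
position: [0.6243, -0.0607, 0.1627]
tcp_rot: [[0.086, 0.572, -0.816], [0.996, -0.05, 0.07], [-0.001, -0.819, -0.574]]
force: [-14.6, -0.3, 18.5]
opening: 0.007
```

>>> play_rows --commands '[[[-0.0172, 0.0015, 0.0246], [0, 0, 0]], [[-0.0135, 0.045, 0.0246], [0, 0, 0]], [[-0.0095, 0.092, 0.0246], [0, 0, 0]], [[-0.0055, 0.139, 0.0246], [0, 0, 0]], [[-0.001, 0.1908, 0.0246], [0, 0, 0]], [[-0.001, 0.1908, 0.0246], [0, 0, 0]], [[0.0065, 0.1902, 0.0139], [0, 0, 0]], [[0.0105, 0.1898, 0.0082], [0, 0, 0]], [[0.0122, 0.1896, 0.0057], [0, 0, 0]], [[0.0122, 0.1896, 0.0057], [0, 0, 0]]]'

```text
time_s: 13.38
position: [0.6369, 0.1285, 0.167]
tcp_rot: [[0.086, 0.571, -0.817], [0.996, -0.049, 0.071], [-0.0, -0.82, -0.573]]
force: [0.3, -0.8, 0.5]
opening: 0.003
```

>>> play_rows --commands '[[[0.0008, 0, -0.0011], [0, 0, 0]], [[0.0016, -0.0001, -0.0022], [0, 0, 0]], [[0.0024, -0.0002, -0.0033], [0, 0, 0]], [[0.0031, -0.0003, -0.0044], [0, 0, 0]]]'

```text
time_s: 13.88
position: [0.6403, 0.1284, 0.1631]
tcp_rot: [[0.086, 0.572, -0.816], [0.996, -0.049, 0.07], [0.0, -0.819, -0.574]]
force: [-1.3, -0.2, -0.9]
opening: 0.003
```

>>> play_rows --commands '[[[0.0007, 0, -0.001], [0, 0, 0]], [[0.0014, -0.0001, -0.002], [0, 0, 0]]]'

```text
time_s: 14.12
position: [0.6406, 0.1284, 0.1625]
tcp_rot: [[0.086, 0.572, -0.816], [0.996, -0.05, 0.07], [-0.0, -0.819, -0.574]]
force: [-14.7, 0.2, 20.4]
opening: 0.004
```

The left lid was already home: 25 N at the same depth as the others. I'll retreat to the view pose and check the lids and the door.

>>> play_rows --commands '[[[-0.0229, 0.002, 0.0328], [0, 0, 0]], [[-0.043, -0.02, 0.06], [0, 0, 0]], [[-0.063, -0.05, 0.09], [0, 0, 0]], [[-0.087, -0.088, 0.113], [0, 0, 0]], [[-0.087, -0.088, 0.113], [0, 0, 0]], [[-0.087, -0.088, 0.113], [0, 0, 0]]]'

```text
time_s: 14.88
position: [0.5546, 0.0403, 0.2741]
tcp_rot: [[0.086, 0.572, -0.816], [0.996, -0.049, 0.071], [0.0, -0.819, -0.574]]
force: [-0.1, -1.1, -0.3]
opening: 0.005
```

```bash
python3 lids.py; python3 - <<'E'
from h import *
t=capture("top");p=world(t)
h=np.array([.5755,.0386,.09]);ex=np.array([.9963,-.0854,0]);ey=np.array([.0854,.9963,0])
X=1000*(p-h)@ex;Y=1000*(p-h)@ey;Z=1000*p[...,2]-90
for a in(-140,-100,100,140):
  m=(abs(Y-a)<15)&(X<-105)&(X>-140)&(Z>20)&(Z<140);print(a,m.sum(),X[m].min() if m.any() else 0,np.median(Z[m]) if m.any() else 0)
E
```

```text
[0.5546 0.0403 0.2741] [[0.086, 0.572, -0.816], [0.996, -0.049, 0.071], [0.0, -0.819, -0.574]] [ -8.6  10.7 114.7   6.2  19.7 -98.7]
-95 -36 482 [1.4 2.  2.6]
-95 -24 523 [1.7 2.3 3. ]
-95 -10 717 [1.7 2.3 2.9]
0 -36 480 [1.6 2.1 2.6]
0 -24 517 [1.8 2.4 3. ]
0 -10 723 [1.9 2.4 3. ]
95 -36 487 [1.6 2.2 2.7]
95 -24 522 [1.9 2.5 3.1]
95 -10 719 [2.1 2.6 3.2]
-140 68 -121.57536318694082 48.839444598934946
-100 75 -121.63308096702251 48.92511953392005
100 72 -121.51696049140865 49.01709660857331
140 70 -121.41849361156888 48.952441984660396
```

All three lids now read the same, about 2.3 mm, which is a common bias with firm stops felt on each. The door is still down. Before the closing sweep I check whether the arm can hold this tilt at the low, near start point.

```bash
python3 - <<'E'
import numpy as np
from scipy.optimize import fsolve
D=np.radians
d=[((30.274,82.148,67.689),.6243,.2123),((17.1,84.2,78.7),np.hypot(.5445,.0422),.3326),((25.58,104.51,49.91),np.hypot(.4908,.0435),.1501),((10.7,114.7,19.7),np.hypot(.5546,.0403),.2741)]
A=[];b=[]
def rows(j):
    a=D(j[0]);c=D(j[0]+j[1]);p=D(sum(j))
    return [[1,0,np.sin(a),np.sin(c),np.cos(c),np.sin(p)],[0,1,np.cos(a),np.cos(c),-np.sin(c),np.cos(p)]]
for j,r,z in d: A+=rows(j);b+=[r,z]
s,res,rk,sv=np.linalg.lstsq(np.array(A),np.array(b),rcond=None);print(s.round(3),rk,sv.round(3),(np.array(A)@s-b).round(4))
h=np.array([.5755,.0386]);ex=np.array([.9963,-.0854])
for t in (35,25,15,0):
  for x,z in((-.139,.0055),(-.119,.020),(-.108,.043),(-.073,.082),(-.008,.105)):
    r=np.hypot(*(h+x*ex))
    f=lambda q:np.array(rows((q[0],q[1],180-t-q[0]-q[1])))@s-[r,.09+z]
    q,_,ok,_=fsolve(f,[20,110],full_output=1);print(t,x,q.round(1),"j5",(180-t-q.sum()).round(1),ok)
E
```

```text
[0.014 0.276 0.582 0.39  0.111 0.315] 6 [3.89  2.9   0.552 0.296 0.197 0.153] [ 0.0006  0.0004 -0.0004 -0.0002 -0.0004  0.0003  0.0001 -0.0005]
35 -0.139 [ 36.  142.1] j5 -33.1 1
35 -0.119 [ 31.8 138.3] j5 -25.1 1
35 -0.108 [ 26.7 135.5] j5 -17.2 1
35 -0.073 [ 20.5 128.5] j5 -4.0 1
35 -0.008 [ 20.6 118.9] j5 5.6 1
25 -0.139 [ 28.8 133.7] j5 -7.5 1
25 -0.119 [ 26.4 130.2] j5 -1.7 1
25 -0.108 [ 22.9 127.5] j5 4.6 1
25 -0.073 [ 19.  120.7] j5 15.3 1
25 -0.008 [ 20.4 111.1] j5 23.5 1
15 -0.139 [ 26.6 125.7] j5 12.7 1
15 -0.119 [ 25.2 122.3] j5 17.4 1
15 -0.108 [ 22.6 119.7] j5 22.7 1
15 -0.073 [ 20. 113.] j5 32.0 1
15 -0.008 [ 22.1 103.2] j5 39.6 1
0 -0.139 [ 28.5 114.2] j5 37.3 1
0 -0.119 [ 27.8 110.9] j5 41.3 1
0 -0.108 [ 25.9 108.4] j5 45.7 1
0 -0.073 [ 24.4 101.6] j5 53.9 1
0 -0.008 [27.2 91.5] j5 61.4 1
```

Keeping the 35° tilt would take joint 5 below its range. I'll close the door with an upright hand instead, which is feasible and clears the rail here. I'm moving out in front of the door.

>>> play_rows --commands '[[[-0.028, 0.002, 0.01], [0.0104, 0.1217, 0]], [[-0.056, 0.005, 0.01], [0.0209, 0.2434, 0]], [[-0.083, 0.007, 0.005], [0.0313, 0.3652, 0]], [[-0.111, 0.01, 0.002], [0.0418, 0.4869, 0]], [[-0.1385, 0.012, 0], [0.0522, 0.6086, 0]], [[-0.1385, 0.012, -0.04], [0.0522, 0.6086, 0]], [[-0.1385, 0.012, -0.085], [0.0522, 0.6086, 0]], [[-0.1385, 0.012, -0.13], [0.0522, 0.6086, 0]], [[-0.1385, 0.012, -0.171], [0.0522, 0.6086, 0]], [[-0.1385, 0.012, -0.171], [0.0522, 0.6086, 0]]]'

```text
time_s: 16.23
position: [0.4138, 0.0534, 0.1002]
tcp_rot: [[0.084, -0.009, -0.996], [0.996, 0.001, 0.084], [0.0, -1.0, 0.009]]
force: [0.1, -0.1, 0.9]
opening: 0.007
```

```bash
python3 - <<'E'
from h import *
s=read_state();print(s["position"].round(4),s["tcp_rot"].round(3).tolist(),s["joint_positions"].round(1))
a=capture("side")["frame"];b=capture("top")["frame"]
o=np.hstack([cv2.resize(a[110:300,120:360],(400,317)),cv2.resize(b[100:290,130:370],(400,317))]);save(o,"c1.png")
E
```

```text
[0.4138 0.0534 0.1002] [[0.084, -0.009, -0.996], [0.996, 0.001, 0.084], [0.0, -1.0, 0.009]] [ -8.1  26.9 116.9  -0.   36.7 -93.2]
```

View pics/c1.png

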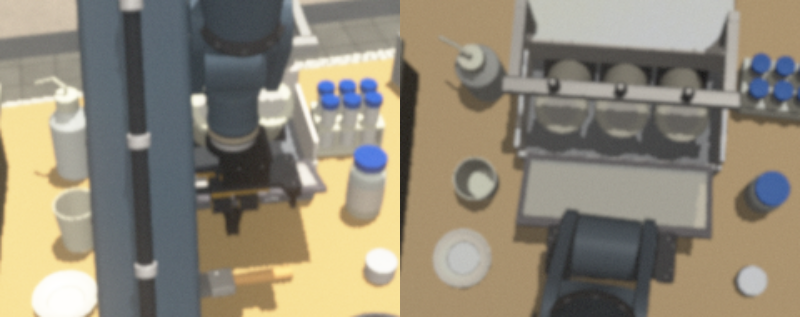

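>>> play_rows --commands '[[[0.014, -0.0012, 0.0005], [0, 0, 0]], [[0.026, -0.0022, 0.0005], [0, 0, 0]], [[0.03, -0.0026, 0.0065], [0, 0, 0]], [[0.0325, -0.0028, 0.0125], [0, 0, 0]], [[0.0383, -0.0033, 0.024], [0, 0, 0]], [[0.0455, -0.0039, 0.035], [0, 0, 0]], [[0.0536, -0.0046, 0.045], [0, 0, 0]], [[0.0627, -0.0054, 0.054], [0, 0, 0]], [[0.0727, -0.0062, 0.0625], [0, 0, 0]], [[0.0727, -0.0062, 0.0625], [0, 0, 0]]]'

```text
time_s: 17.58
position: [0.4898, 0.0462, 0.1677]
tcp_rot: [[0.086, 0.002, -0.996], [0.996, -0.0, 0.086], [-0.0, -1.0, -0.002]]
force: [-1.7, 1.2, 1.5]
opening: 0.006
```

```bash
cat > top.py <<'E'
from h import *
t=capture("top");p=world(t)
h=np.array([.5755,.0386,.09]);ex=np.array([.9963,-.0854,0]);ey=np.array([.0854,.9963,0])
X=1000*(p-h)@ex;Y=1000*(p-h)@ey;Z=1000*p[...,2]-90
for a in(-140,-120,120,140):
  m=(abs(Y-a)<10)&(X<20)&(X>-140)&(Z>35)&(Z<145);r=np.hypot(X,Z);m&=(r>108)&(r<140)
  if m.sum()>3: print(a,m.sum(),np.percentile(X[m],[5,50]).round(),np.percentile(Z[m],[50,95]).round(),"theta",np.median(np.arctan2(-X[m],Z[m])).round(3))
E
python3 top.py
```

```text
-140 51 [-72. -65.] [109. 115.] theta 0.527
-120 48 [-71. -64.] [110. 113.] theta 0.525
120 50 [-70. -64.] [109. 114.] theta 0.523
140 50 [-71. -65.] [108. 114.] theta 0.528
```

>>> play_rows --commands '[[[0.0108, -0.0009, 0.0072], [0, 0, 0]], [[0.0222, -0.0019, 0.0133], [0, 0, 0]], [[0.0342, -0.0029, 0.0182], [0, 0, 0]], [[0.0466, -0.004, 0.0219], [0, 0, 0]], [[0.0543, -0.0046, 0.0235], [0, 0, 0]], [[0.0593, -0.0051, 0.0244], [0, 0, 0]], [[0.0593, -0.0051, 0.0244], [0, 0, 0]]]'

```text
time_s: 18.5
position: [0.5488, 0.041, 0.1899]
tcp_rot: [[0.086, 0.001, -0.996], [0.996, -0.0, 0.086], [-0.0, -1.0, -0.001]]
force: [-0.2, -0.8, -0.5]
opening: 0.007
```

```bash
python3 top.py
```

```text
-140 38 [-12.  -8.] [130. 133.] theta 0.064
-120 35 [-12.  -8.] [130. 133.] theta 0.061
120 34 [-12.  -8.] [130. 133.] theta 0.063
140 38 [-12.  -8.] [130. 133.] theta 0.065
```

Theta is about 0.06. I'll creep to the stop.

>>> play_rows --commands '[[[0.004, -0.0003, 0.0002], [0, 0, 0]], [[0.007, -0.0006, 0.0004], [0, 0, 0]], [[0.009, -0.0008, 0.0005], [0, 0, 0]], [[0.011, -0.0009, 0.0006], [0, 0, 0]]]'

```text
time_s: 19.05
position: [0.5572, 0.0404, 0.1904]
tcp_rot: [[0.085, -0.005, -0.996], [0.996, 0.0, 0.085], [-0.0, -1.0, 0.005]]
force: [-7.8, 0.4, 4.8]
opening: 0.007
```

>>> play_rows --commands '[[[0.001, 0, 0], [0, 0, 0]], [[0.002, 0, 0], [0, 0, 0]], [[0.002, 0, 0], [0, 0, 0]]]'

```text
time_s: 19.42
position: [0.5572, 0.0404, 0.1903]
tcp_rot: [[0.085, -0.009, -0.996], [0.996, 0.0, 0.085], [-0.001, -1.0, 0.009]]
force: [-8.8, 0.0, 6.1]
opening: 0.006
```

It's at the stop: no motion, about 10 N. I'll back straight out and check.

>>> play_rows --commands '[[[-0.005, 0.0004, 0], [0, 0, 0]], [[-0.02, 0.0017, 0], [0, 0, 0]], [[-0.05, 0.0043, 0.01], [0, 0, 0]], [[-0.09, 0.0077, 0.03], [0, 0, 0]], [[-0.13, 0.011, 0.06], [0, 0, 0]], [[-0.13, 0.011, 0.06], [0, 0, 0]]]'

```text
time_s: 20.18
position: [0.4292, 0.0517, 0.2522]
tcp_rot: [[0.085, 0.003, -0.996], [0.996, -0.0, 0.085], [-0.0, -1.0, -0.003]]
force: [1.4, -0.1, 0.4]
opening: 0.005
```

```bash
python3 top.py; python3 - <<'E'
from h import *
s=read_state();print(s["time_s"],s["position"].round(3),s["force"].round(2))
t=capture("top");p=world(t)
w=capture("wrist")["frame"];b=t["frame"]
save(np.hstack([cv2.resize(b[90:290,130:400],(430,318)),cv2.resize(w,(370,318))]),"f1.png")
# lids from top view
o=np.array([.711,.027,0]);ex=np.array([.9963,-.0854,0]);ey=np.array([.0854,.9963,0])
u=(p-o)@np.stack([ex,ey,[0,0,1]],1)*1000
a=np.radians(35);d=u-np.array([-75,0,175])
al=-np.sin(a)*d[...,0]+np.cos(a)*d[...,2]; la=np.cos(a)*d[...,0]+np.sin(a)*d[...,2]
for y in (-95,0,95):
    m=(abs(u[...,1]-y)<20)&(la>-36)&(la<-5)&(al>-20)&(al<30);print(y,m.sum(),np.median(al[m]).round(1))
E
```

```text
-140 38 [-5. -1.] [130. 133.] theta 0.007
-120 38 [-5. -0.] [129. 133.] theta 0.002
120 36 [-5. -1.] [130. 133.] theta 0.005
140 41 [-4. -1.] [130. 134.] theta 0.005
20.225 [0.431 0.051 0.252] [0.96 0.15 0.3 ]
-95 162 0.3
0 161 0.0
95 166 0.3
```

View pics/f1.png

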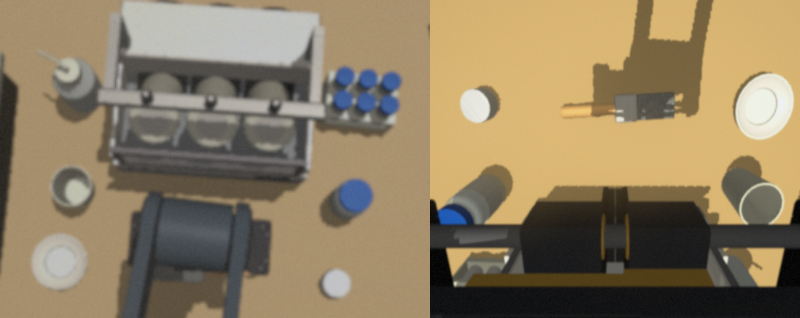

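The door is shut (theta about 0.005), all lids are home, the bystanders are in place and the hand is clear. I'll hand in.

```bash
python3 -c "
from rig import *
print(hand_in())"
```

```text
the job is handed in; nothing more can be done
None
```

I pulled the splash door right down, pressed the lids home, pushed the door fully shut and handed the job in at about 20 s of the 67 s. `hand_in()` gives no verdict, so success is only as far as my own checks show.

- **Door down:** the depth image put it at about 1.2 rad, with about 8 N at its stop. It was still there after the lids were pressed.
- **Lids:** the middle and right lids stood about 15 mm up, and each was pressed until it stopped firmly, at 30 N and 23 N. The left lid was already home, and a 25 N press did not move it.
- **Door shut:** the top camera read about 0.005 rad after I backed the hand away.
- **Final state:** the top camera put all three lids within 0.3 mm of home. No bystander looked moved, judged by eye only, and the robot was touching nothing.

**Checks that disagreed**
- The closed fingertips measured about 9 mm behind the TCP instead of 25 mm ahead of it. The door therefore opened less than planned at first, and I finished it by watching force and depth.
- The wrist camera read all three home lids about 2.3 mm high. Because the reading was the same on all three, and the stops and the top view agreed, I took it as calibration bias.
- The 35° tilt could not be held for closing the door without taking joint 5 out of range. I closed it with the hand upright instead.

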